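# Start up the bench test box by its controls

## Task

Start up the test box on the desk with the closed fingers, pinching nothing: tip the rocker right over by pressing down its raised end, then push the small round plunger down until it is flush with its collar, then press the wide mushroom button fully down and keep holding it down; the program finishes while holding it. Do not press the mushroom button before the other two are done, nor the plunger before the rocker, and leave the square key unpressed throughout. Leave the loose things round the box standing where they are.

Things in the scene. Friction and masses are not known exactly. Their poses are not given: they have to be found in the camera images.
- test_box: Flat grey steel box 184 x 184 x 42 mm, fixed to the desk, its position and yaw varying. Origin: centre of its underside on the desk; z up; x away from the side with two small sockets, y to the left of that. Four control units stand on its top, 42 mm above the desk.
- rocker_unit: One of four black 66 x 66 x 6 mm plates fixed on the test box at the corners of an 80 mm square; which corner is which changes from start to start. Origin: centre of the plate's underside, on the box's top; same axes as the box. This one carries the rocker.
- rocker_end (a point): Point on the rocker's top face, 21 mm from the pivot, near the end that is raised at the start: the place to press. It moves with the rocker, about 23 mm above the plate's underside at the start and 14.5 mm when tipped over.
- rocker (a joint): White oblong rocker, 58 mm long along the box's x, 22 mm wide, 7 mm thick, pivoted in the middle of its plate, 14 mm above the plate's underside, about y. Value in rad: near 0 (0 to 0.04) at the start, when the end towards the box's -x is up; 0.40 when that end is pressed right down (stop). It stays where it is left; about 3 N at the end moves it.
- plunger_unit: One of four black 66 x 66 x 6 mm plates fixed on the test box at the corners of an 80 mm square; which corner is which changes from start to start. Origin: centre of the plate's underside, on the box's top; same axes as the box. This one carries the plunger.
- plunger_top (a point): Centre of the plunger's flat top, 22 mm above the plate's underside when out. Moves with it.
- plunger (a joint): Small round white plunger, 18 mm diameter, standing 8 mm out of a black round collar (30 mm across, rim 14 mm above the plate's underside). Value in m: 0 to 0.001 at the start, 0.008 pushed in, flush with the collar (stop). It stays where it is pushed; about 3.5 N moves it.
- mushroom_unit: One of four black 66 x 66 x 6 mm plates fixed on the test box at the corners of an 80 mm square; which corner is which changes from start to start. Origin: centre of the plate's underside, on the box's top; same axes as the box. This one carries the mushroom button.
- mushroom_top (a point): Centre of the mushroom's top, 32 mm above the plate's underside when out. Moves with it.
- mushroom (a joint): White mushroom-shaped button, head 45 mm in diameter and 10 mm high, flat in the middle, on a thin stem over a collar. Value in m: 0 out, 0.008 fully down (stop). A spring pushes it back out: 2 N at the start of its travel, 6 N at the end.
- square_unit: One of four black 66 x 66 x 6 mm plates fixed on the test box at the corners of an 80 mm square; which corner is which changes from start to start. Origin: centre of the plate's underside, on the box's top; same axes as the box. This one carries the square key.
- square_key (a joint): White square key, 30 x 30 mm, flat top 21 mm above the plate's underside, on a 36 mm square black collar. Value in m: 0 out, 0.005 fully down; springs back (2 to 5 N). Not to be pressed.
- relay_a: Loose white relay, 62 x 22 x 75 mm, standing on the desk beside the box. Origin: centre of its underside. Bystander.
- cup_gland: Loose black cable gland, 32 x 28 x 32 mm, on the desk beside the box. Origin: centre of its underside. Bystander.
- solder_reel: Loose reel of solder, 54 mm in diameter, 38 mm high, on the desk beside the box. Origin: centre of its underside. Bystander.
- tape_yellow: Loose roll of yellow tape, 60 mm in diameter, 18 mm high, lying on the desk beside the box. Origin: centre of its underside. Bystander.

How it is judged (in metres and radians):
On the way, in this order (a step that is already met when the one before it is completed fails the run):
1. the rocker is tipped over (value of joint rocker above 0.32 rad), for 0.1 s.
2. the plunger is pushed in (value of joint plunger above 0.006 m), for 0.1 s.
3. the mushroom button is pressed down (value of joint mushroom above 0.006 m), for 0.2 s.
At the end, for the whole second after the job is handed in: The rocker stands beyond 0.32 rad, the plunger is at least 6 mm in, and the fingers still hold the mushroom button at least 6 mm down, pressing on it with more than 1.5 N; the square key is out (value of joint rocker above 0.32 rad and value of joint each of plunger, mushroom above 0.006 m and contact force between the fingers and mushroom_unit above 1.5 N and value of joint square_key below 0.0015 m); the arm keeps its last pose, push and grip.
It fails at once if the plunger is pushed before the rocker is tipped over (value of joint plunger above 0.003 m and value of joint rocker below 0.3 rad).
It fails at once if the mushroom button is pressed before the rocker and the plunger are done (value of joint mushroom above 0.003 m and (value of joint rocker below 0.3 rad or value of joint plunger below 0.0055 m)).
It fails at once if the square key is pressed (value of joint square_key above 0.002 m).
It fails at once if a loose bystander is moved, lifted or tipped over (distance of any of relay_a, cup_gland, solder_reel, tape_yellow from where it was at the start of the episode above 0.015 m or angle between any of relay_a, cup_gland, solder_reel, tape_yellow's own z axis and vertical above 0.4 rad).
It also fails if it takes over 42 s, if anything falls off the work surface, if the arm or the gripper's body presses on something with over 40 N, if the wrist force passes 120 N, or if a joint passes its speed limit or range.

## Robot

A 7-joint arm with a two-finger parallel gripper is mounted at the origin on a cart in front of the work surface, level with it; the furniture and walls round the work are solid. World frame = base frame: x ahead of the robot, y to its left, z up, the work surface at z = 0. Lengths are in mm, angles in rad, forces in N, time in s.
With the tool pointing down it reaches from about 425 to 800 mm from the base axis. Payload 8.3 kg.
Tool frame: the origin (TCP) lies on the front face of the gripper's body, between the roots of the fingers; the fingertips stand 73 mm ahead of it and the grasp point (between the pads) lies 54 mm ahead of it; z points along the fingers, y is the line along which they close (so a half turn about z gives the same grasp; the last joint's range is limited). The gripper opens to 85 mm and grips with 20 to 120 N. Pads are 22 mm wide; open, the fingers measure 114 mm over their backs; the gripper's body (76 mm by 85 mm) begins 54 mm behind the grasp point. The pads swing forward as they close: fully open they stand 13 mm farther back than shut.
Start: joints at [-1.267, 0.383, 0.016, 1.37, -0.006, 1.388, -0.046], TCP at [224.097, 583.429, 303.879] pointing down, gripper open.
Joint ranges: [-2.95, 2.95], [-0.25, 2.06], [-1.52, 1.56], [0.18, 2.33], [-1.44, 4.58], [0.02, 2.06], [-3.01, 3.01]. Speed limits (rad/s): [2.39, 2.39, 3.01, 3.01, 3.14, 3.14, 3.14].

## Interface

Orientations are given as a 3x3 rotation matrix whose columns are the frame's x, y, z axes.
In Python, from station import bot, vision, ticket gives the robot as it stands.
- The arm moves only by the shell command python3 -m creep 'ROWS' [FORCE]. ROWS is a JSON object of lists of equal length, an entry for each row: "claw": the gripper command: -1 is shut, 1 is fully open, values between are in proportion; "slide": the shift along the tool's x, y, z scaled (see below), a list of three; "turn": the turn about the tool's z scaled (see below). In form: {"claw": [claw, ...], "slide": [[tx, ty, tz], ...], "turn": [turn, ...]}. A call has exactly 5 rows; each row shifts and turns the commanded pose from where the row before left it, along the tool's axes as they then stand; what a row does not reach is not made up. The controller multiplies each number of a shift by 50 mm and each number of a turn by 0.15 rad. A row lasts 1/10 s, in which the tool goes at most 50 mm and 8.59 degrees, less where a joint would pass 70% of its speed; a pose out of reach is approached as far as the arm can. A call with a number of a shift or a turn outside -1 to 1 is refused whole. A call with a gripper value outside its range is refused whole. The fingers move at their own pace and stop on an object; FORCE is the grip in N (left out, the last holds). Time passes only in rows, so rows that do not move let the fingers close, or fill a call up. It gives the time, the measured TCP pose, the force, the opening and the grip force at its end, in the units of the state.
- bot.state(): the state, without advancing time (a new reading comes with each control period).
- vision.read_camera(name): name is "scene" or "top" or "wrist"; returns a dict with "img" (384x512x3 uint8, blue, green, red), "range_z" (384x512 float32, mm along the optical axis (not along the pixel's ray), 0 where there is no reading), "mtx" (3x3 intrinsics, pixels), "dist" ([k1, k2, p1, p2, k3] as OpenCV has them; the pictures are not rectified), "R" (3x3) and "t" (3): a world point X has camera coordinates R X + t. Camera axes: x right, y down, z forward; pixel columns grow to the right and rows downward; lengths in mm; the calibration is good to about 2 mm. A picture is of the moment at which its call begins.
- ticket.sign_off(): hands the job in; it is judged then, once.
The state is a dict: "time": time; "qpos": joint angles; "qvel": joint speeds; "tau": joint torques, N m; "ee_pos": TCP position; "tool_rot": TCP orientation; "contact_force": force on the tool from outside, world axes, zero at the start; "ft_torque": the same for the moment, N m; "width": finger opening in mm; "gripper_force": force on a finger pad.
Only numpy, scipy, OpenCV 4.12 (cv2) and the standard library are available. Lean on these libraries where they do the work, as an engineer would, in place of code of your own. Each camera call takes 0.05 s, during which the arm holds its last target. There are 200 camera calls.

## Working session

There is one attempt and no reset: what is moved stays moved. The work goes in short steps, Python scripts to look and compute and a shell command to move; the robot and the scene stay as the last step left them, time stands still between calls to the robot, and variables do not carry over. Pictures are saved under pics/ and viewed, at most 10 in all, crops included, and the job is handed in when it is done.

```bash
mkdir -p pics
python3 - <<'E'
from station import bot,vision
import cv2,numpy as np,pickle
s=bot.state();print(s['time'],s['ee_pos'],s['tool_rot'],s['width'])
d={}
for n in('scene','top'):
    d[n]=vision.read_camera(n);cv2.imwrite(f'pics/{n}0.png',d[n]['img'])
    print(n,d[n]['R'],d[n]['t'])
pickle.dump(d,open('d.pkl','wb'))
E
```

```text
0.0 [223.97088191 583.09594452 302.86119258] [[-9.33494299e-01  3.58591553e-01 -7.01296168e-04]
 [ 3.58592239e-01  9.33492474e-01 -1.84592815e-03]
 [-7.27954886e-06 -1.97464277e-03 -9.99998050e-01]] 85.48740445531689
scene [[ 0.7693923  -0.63875759  0.00492341]
 [-0.40858092 -0.49803676 -0.76486667]
 [ 0.49101642  0.58647091 -0.64416981]] [-276.91320152  374.04057424  536.10694383]
top [[-0.00372487 -0.99998508  0.00399631]
 [-0.98540277  0.00299031 -0.17021293]
 [ 0.17019844 -0.004572   -0.9853992 ]] [193.54424662 531.97895054 889.36983785]
```

View pics/top0.png

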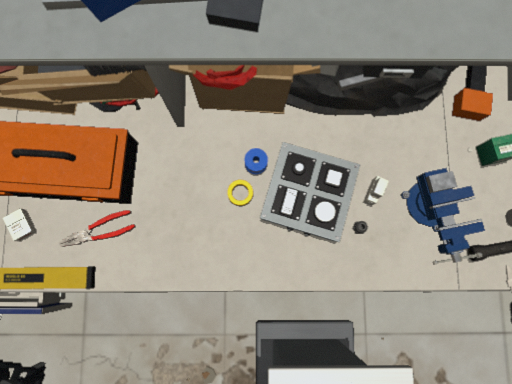

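View pics/scene0.png

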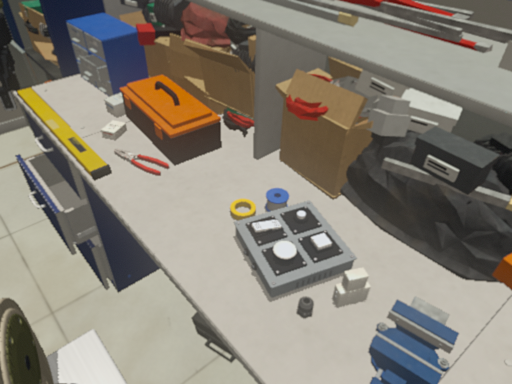

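The top view shows the rocker at px (289,202), plunger (299,167), square key (333,178) and mushroom (325,212). Sockets are on the lower (near) side, around (290,233). The tape (240,192) and reel (256,160) lie left of the box, the relay (377,189) and gland (361,227) right.

```bash
cat > h.py <<'E'
import cv2,numpy as np
def plane(c,px,z):
    u=cv2.undistortPoints(np.array(px,float).reshape(-1,1,2),c['mtx'],np.array(c['dist'])).reshape(-1,2)
    r=np.c_[u,np.ones(len(u))]@c['R']; o=-c['R'].T@c['t']
    return o+r*((z-o[2])/r[:,2])[:,None]
def depth(c,px):
    u=cv2.undistortPoints(np.array(px,float).reshape(-1,1,2),c['mtx'],np.array(c['dist'])).reshape(-1,2)
    z=np.array([c['range_z'][int(round(p[1])),int(round(p[0]))] for p in px])
    return (np.c_[u,np.ones(len(u))]*z[:,None]-c['t'])@c['R']
def blobs(m,lo,hi):
    n,l,s,c=cv2.connectedComponentsWithStats(m.astype(np.uint8))
    return [(c[i],s[i],l==i) for i in range(1,n) if lo<s[i,4]<hi]
E
python3 - <<'E'
import pickle;from h import *
c=pickle.load(open('d.pkl','rb'))['top'];np.set_printoptions(precision=1,suppress=True)
print(c['mtx'])
g=c['img'].max(2).astype(int);roi=np.zeros(g.shape,bool);roi[138:245,256:364]=1
print('white')
for p,s,m in blobs((g>190)&roi,15,2000): print(p,s,plane(c,[p],64)[0],depth(c,[p])[0])
print('black')
for p,s,m in blobs((g<75)&roi,200,6000):
    r=cv2.minAreaRect(np.argwhere(m)[:,::-1].astype(np.float32)); q=plane(c,cv2.boxPoints(r),48)
    e=q[1]-q[0];print(r,plane(c,[r[0]],48)[0],np.degrees(np.arctan2(e[1],e[0])),np.linalg.norm(e))
for n,p in dict(relay=(377,189),gland=(361,227),reel=(256,160),tape=(231,192),toolbox=(135,140),shelf=(300,45),post=(175,95)).items(): print(n,depth(c,[p])[0])
E
```

```text
[[418.5   0.  253.1]
 [  0.  418.5 192.6]
 [  0.    0.    1. ]]
white
[263.9 142.3] [256 138  19  11 150] [643.5 167.3  64. ] [662.3 165.3   1.2]
[324.7 145.5] [279 138  80  23 855] [635.6  31.5  64. ] [654.5  19.7  -1.1]
[272.5 153.2] [265 148  13  13  65] [618.2 148.4  64. ] [635.3 145.1   0.8]
[361.  161.1] [357 155   7  12  41] [599.6 -48.   64. ] [615.3 -65.    1.3]
[261.8 189.1] [256 157  16  60 295] [537.1 172.8  64. ] [548.6 171.2   0.6]
[299.1 166.8] [296 164   7   7  42] [587.   89.9  64. ] [587.3  89.8  62.7]
[333.8 177. ] [327 170  15  15 163] [563.7  13.7  64. ] [563.5  13.8  64.9]
[354.6 214.4] [341 180  23  65 625] [480.6 -28.5  64. ] [488.4 -44.8  -1.3]
[289.  201.1] [282 189  15  25 229] [510.4 113.6  64. ] [510.5 113.5  63.2]
[324.9 211. ] [316 202  19  19 293] [488.3  36.   64. ] [487.1  37.7  73.7]
[281.3 235.8] [256 218  76  27 730] [434.8 131.7  64. ] [439.2 127.1  -0.7]
black
((297.92449951171875, 168.76414489746094), (28.296274185180664, 27.884191513061523), 15.945395469665527) [586.3  90.7  48. ] -16.44922157010076 64.63555143442268
((332.1980895996094, 179.05657958984375), (28.708354949951172, 28.29627227783203), 15.945395469665527) [562.4  14.3  48. ] -17.261564919243167 65.34517808476599
((288.1738586425781, 202.35728454589844), (28.825000762939453, 28.45064926147461), 16.927515029907227) [510.  114.1  48. ] -17.39794953698627 64.11264881403582
((322.8773193359375, 212.6792449951172), (29.257795333862305, 28.845714569091797), 15.94539737701416) [486.6  37.7  48. ] -17.237336846675518 64.75438096502964
relay [534.5 -76.8  75.6]
gland [457.5 -53.9  15.4]
reel [618.1 184.4   3.5]
tape [539.1 242.5  16.6]
toolbox [661.1 466.5  26.6]
shelf [706.3 120.3 372.5]
post [726.3 355.8 133.9]
```

```bash
python3 -m creep '{"claw":[-1,-1,-1,-1,-1],"slide":[[-0.3,-0.25,0],[-0.69,-0.56,0],[-0.69,-0.56,0],[-0.69,-0.56,0],[-0.69,-0.56,0]],"turn":[0,0,0,0,0]}' 20
```

```text
time: 0.6
ee_pos: [322.8, 410.5, 303.4]
tool_rot: [[-0.934, 0.359, -0.001], [0.359, 0.934, -0.001], [0.0, -0.001, -1.0]]
contact_force: [0.8, -0.3, 0.5]
width: 12.0
gripper_force: 0.0
```

```bash
python3 -m creep '{"claw":[-1,-1,-1,-1,-1],"slide":[[-0.69,-0.56,0],[-0.69,-0.56,0],[-0.69,-0.56,0],[-0.69,-0.56,0],[0,0,0]],"turn":[0,0,0,0,-0.4]}'
cat > rel.py <<'E'
import sys,numpy as np
from station import bot
s=bot.state();R=np.array(s['tool_rot']);p=np.array(s['ee_pos'])
np.set_printoptions(precision=2,suppress=True)
print(s['time'],p,s['width'],s['contact_force'],'ang',np.degrees(np.arctan2(-R[1,0],-R[0,0])),R[:,2])
t=[float(v) for v in sys.argv[1:4]]  # fingertip target
print('scaled',R.T@(np.array(t)+[0,0,73]-p)/50)
E
python3 rel.py 486 121.2 100
```

```text
time: 1.1
ee_pos: [414.3, 251.7, 304.0]
tool_rot: [[-0.95, 0.312, 0.001], [0.312, 0.95, -0.002], [-0.002, -0.001, -1.0]]
contact_force: [0.8, -0.1, 0.0]
width: -0.4
gripper_force: 0.0
1.1 [414.3  251.71 303.98] -0.37610220663194127 [ 0.78 -0.11  0.  ] ang -18.150658537933854 [ 0. -0. -1.]
scaled [-2.17 -2.03  2.63]
```

```bash
python3 -m creep '{"claw":[-1,-1,-1,-1,-1],"slide":[[-0.6,-0.6,0],[-0.6,-0.6,0.3],[-0.6,-0.6,0.7],[-0.37,-0.23,0.8],[0,0,0.83]],"turn":[0,0,0,0,-0.1]}'; python3 -m creep '{"claw":[-1,-1,-1,-1,-1],"slide":[[0,0,0],[0,0,0],[0,0,0],[0,0,0],[0,0,0]],"turn":[0,0,0,0,0]}'; python3 rel.py 486.3 121.2 58
python3 - <<'E'
from station import vision
import cv2
for n in('scene','top'):
    i=vision.read_camera(n)['img']
    i=i[170:330,200:400] if n=='scene' else i[130:260,220:400]
    cv2.imwrite(f'pics/{n}1.png',cv2.resize(i,None,fx=3,fy=3))
E
```

```text
time: 1.6
ee_pos: [483.8, 128.4, 174.8]
tool_rot: [[-0.956, 0.293, 0.003], [0.293, 0.956, -0.001], [-0.003, 0.0, -1.0]]
contact_force: [0.2, 0.8, -0.3]
width: -0.2
gripper_force: 0.0
time: 2.1
ee_pos: [482.6, 132.9, 177.2]
tool_rot: [[-0.958, 0.287, 0.002], [0.287, 0.958, 0.001], [-0.002, 0.002, -1.0]]
contact_force: [-0.0, -1.1, -1.2]
width: 0.1
gripper_force: 0.0
2.1 [482.58 132.9  177.17] 0.058503686724613625 [-0.   -1.05 -1.21] ang -16.669927282518604 [ 0.  0. -1.]
scaled [-0.14 -0.2   0.92]
```

View pics/scene1.png

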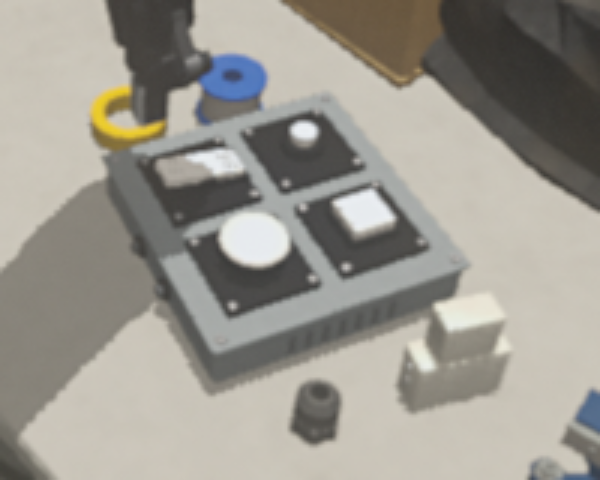

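The closed fingertips at crop (150,115) hover above and slightly behind the rocker's near end (170,172); nothing has been disturbed.

```bash
python3 -m creep '{"claw":[-1,-1,-1,-1,-1],"slide":[[-0.14,-0.2,0],[0,0,0.2],[0,0,0.2],[0,0,0],[0,0,0]],"turn":[0,0,0,0,0]}'; python3 rel.py 486.3 121.2 58;python3 rel.py 486.3 121.2 58
python3 - <<'E'
from station import vision
from h import *
c=vision.read_camera('scene');P=np.array([[482.58,132.9,104],[510,114,62],[486,121,67]])
print(cv2.projectPoints(P,cv2.Rodrigues(c['R'])[0],c['t'],c['mtx'],np.array(c['dist']))[0].reshape(-1,2))
E
```

```text
time: 2.7
ee_pos: [485.3, 120.6, 154.8]
tool_rot: [[-0.958, 0.288, -0.002], [0.288, 0.958, -0.001], [0.001, -0.001, -1.0]]
contact_force: [0.6, -0.7, -0.2]
width: 0.3
gripper_force: 0.0
2.7 [485.33 120.61 154.84] 0.30598758135979887 [ 0.6  -0.72 -0.16] ang -16.71119491543003 [-0. -0. -1.]
scaled [-0.02  0.02  0.48]
2.7 [485.33 120.61 154.84] 0.30598758135979887 [ 0.6  -0.72 -0.16] ang -16.71119491543003 [-0. -0. -1.]
scaled [-0.02  0.02  0.48]
[[248.75673942 209.47060648]
 [264.84577434 223.87120648]
 [253.66805361 225.53145169]]
```

```bash
python3 -m creep '{"claw":[-1,-1,-1,-1,-1],"slide":[[0,0,0.15],[0,0,0.15],[0,0,0.12],[0,0,0.08],[0,0,0]],"turn":[0,0,0,0,0]}'; python3 rel.py 486.3 121.2 57
```

```text
time: 3.25
ee_pos: [485.3, 120.8, 130.0]
tool_rot: [[-0.958, 0.287, -0.001], [0.287, 0.958, -0.0], [0.001, -0.001, -1.0]]
contact_force: [-0.4, 1.1, -0.1]
width: -0.2
gripper_force: 0.1
3.25 [485.33 120.82 129.96] -0.15330898090412512 [-0.42  1.14 -0.09] ang -16.69208784819923 [-0. -0. -1.]
scaled [-0.02  0.01 -0.  ]
```

```bash
python3 -m creep '{"claw":[-1,-1,-1,-1,-1],"slide":[[0,0,0.03],[0,0,0.03],[0,0,0],[0,0,0],[0,0,0]],"turn":[0,0,0,0,0]}'; python3 rel.py 486.3 121.2 57
```

```text
time: 3.75
ee_pos: [485.7, 120.7, 129.1]
tool_rot: [[-0.958, 0.288, -0.0], [0.288, 0.958, 0.001], [0.0, 0.001, -1.0]]
contact_force: [-10.9, -1.2, 20.8]
width: 0.0
gripper_force: 11.4
3.75 [485.72 120.73 129.13] 0.002878818306243917 [-10.9   -1.18  20.8 ] ang -16.72050509303773 [-0.  0. -1.]
scaled [-0.01  0.01 -0.02]
```

```bash
python3 -m creep '{"claw":[-1,-1,-1,-1,-1],"slide":[[0,0,-0.3],[0,0,-0.6],[0,0,-0.2],[0,0,0],[0,0,0]],"turn":[0,0,0,0,0]}'; python3 rel.py 587 90.2 100
python3 - <<'E'
from station import vision
import cv2
i=vision.read_camera('scene')['img'][170:290,220:380]
cv2.imwrite('pics/scene2.png',cv2.resize(i,None,fx=4,fy=4,interpolation=cv2.INTER_CUBIC))
E
```

```text
time: 4.25
ee_pos: [485.6, 120.6, 181.9]
tool_rot: [[-0.958, 0.288, -0.0], [0.288, 0.958, -0.0], [0.0, -0.0, -1.0]]
contact_force: [-0.2, 0.4, 1.0]
width: -0.0
gripper_force: 0.0
4.25 [485.56 120.55 181.9 ] -0.009099457698683826 [-0.18  0.4   0.97] ang -16.714704975706134 [-0. -0. -1.]
scaled [-2.12  0.    0.18]
```

View pics/scene2.png

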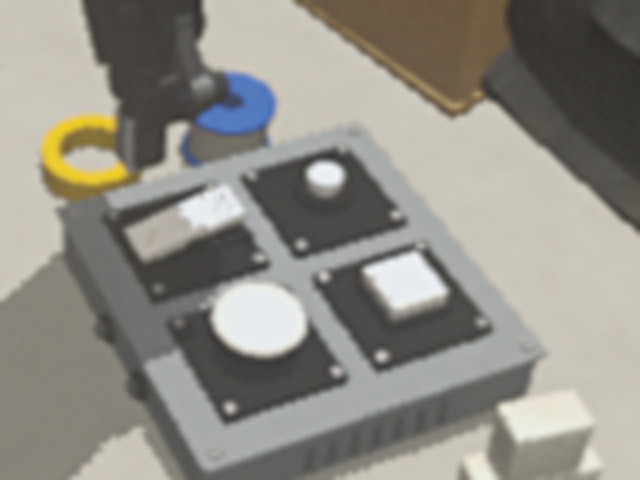

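The rocker's near end (140,240) is now low and its far end (225,200) raised, so it has tipped over. Next is the plunger.

```bash
python3 -m creep '{"claw":[-1,-1,-1,-1,-1],"slide":[[-0.6,0,0],[-0.8,0,0],[-0.72,0,0],[0,0,0.1],[0,0,0]],"turn":[0,0,0,0,0]}'; python3 -m creep '{"claw":[-1,-1,-1,-1,-1],"slide":[[0,0,0.1],[0,0,0],[0,0,0],[0,0,0],[0,0,0]],"turn":[0,0,0,0,0]}'; python3 rel.py 587 90.2 56
```

```text
time: 4.8
ee_pos: [586.6, 89.4, 174.9]
tool_rot: [[-0.957, 0.289, -0.004], [0.289, 0.957, -0.002], [0.003, -0.003, -1.0]]
contact_force: [-1.5, -0.1, -0.2]
width: 0.3
gripper_force: 0.0
time: 5.3
ee_pos: [587.2, 90.4, 173.0]
tool_rot: [[-0.958, 0.287, 0.0], [0.287, 0.958, 0.0], [-0.0, 0.0, -1.0]]
contact_force: [0.3, 0.2, -0.0]
width: 0.1
gripper_force: 0.0
5.3 [587.21  90.38 172.96] 0.10451462401175464 [ 0.33  0.24 -0.  ] ang -16.693993645882404 [ 0.  0. -1.]
scaled [ 0.   -0.01  0.88]
```

```bash
python3 -m creep '{"claw":[-1,-1,-1,-1,-1],"slide":[[0,0,0.3],[0,0,0.25],[0,0,0.15],[0,0,0.1],[0,0,0.04]],"turn":[0,0,0,0,0]}'; python3 -m creep '{"claw":[-1,-1,-1,-1,-1],"slide":[[0,0,0.03],[0,0,0.02],[0,0,0],[0,0,0],[0,0,0]],"turn":[0,0,0,0,0]}'; python3 rel.py 587 90.2 56
```

```text
time: 5.8
ee_pos: [586.8, 90.1, 129.7]
tool_rot: [[-0.958, 0.288, -0.002], [0.288, 0.958, -0.0], [0.002, -0.001, -1.0]]
contact_force: [-2.5, 0.4, 3.6]
width: -0.4
gripper_force: 1.7
time: 6.3
ee_pos: [587.4, 90.0, 128.8]
tool_rot: [[-0.958, 0.288, 0.0], [0.288, 0.958, 0.0], [-0.0, 0.0, -1.0]]
contact_force: [-3.9, -1.6, 6.3]
width: -0.0
gripper_force: 3.1
6.3 [587.37  90.03 128.79] -0.0032461602823291285 [-3.94 -1.55  6.34] ang -16.72449561095586 [ 0.  0. -1.]
scaled [ 0.01  0.   -0.  ]
```

```bash
python3 -m creep '{"claw":[-1,-1,-1,-1,-1],"slide":[[0,0,0.02],[0,0,0.02],[0,0,0],[0,0,0],[0,0,0]],"turn":[0,0,0,0,0]}'; python3 rel.py 587 90.2 56
```

```text
time: 6.8
ee_pos: [587.4, 90.0, 128.7]
tool_rot: [[-0.958, 0.288, 0.001], [0.288, 0.958, 0.001], [-0.0, 0.001, -1.0]]
contact_force: [-12.0, -1.0, 24.3]
width: 0.2
gripper_force: 11.6
6.8 [587.38  90.   128.73] 0.1813467622095862 [-11.99  -0.97  24.32] ang -16.731253012373287 [ 0.  0. -1.]
scaled [ 0.01  0.   -0.01]
```

```bash
python3 -m creep '{"claw":[-1,-1,-1,-1,-1],"slide":[[0,0,-0.3],[0,0,-0.6],[0,0,-0.2],[0,0,0],[0,0,0]],"turn":[0,0,0,0,0]}'; python3 rel.py 487 37.7 104
python3 - <<'E'
from station import vision
import cv2
i=vision.read_camera('scene')['img'][170:290,220:380]
cv2.imwrite('pics/scene3.png',cv2.resize(i,None,fx=4,fy=4,interpolation=cv2.INTER_CUBIC))
E
```

```text
time: 7.3
ee_pos: [587.2, 90.2, 180.6]
tool_rot: [[-0.958, 0.288, -0.0], [0.288, 0.958, 0.0], [0.0, 0.0, -1.0]]
contact_force: [0.2, -0.3, -0.6]
width: 0.2
gripper_force: 0.0
7.3 [587.2   90.2  180.63] 0.21278429686847433 [ 0.22 -0.34 -0.65] ang -16.709021363805537 [-0.  0. -1.]
scaled [ 1.62 -1.58  0.07]
```

View pics/scene3.png

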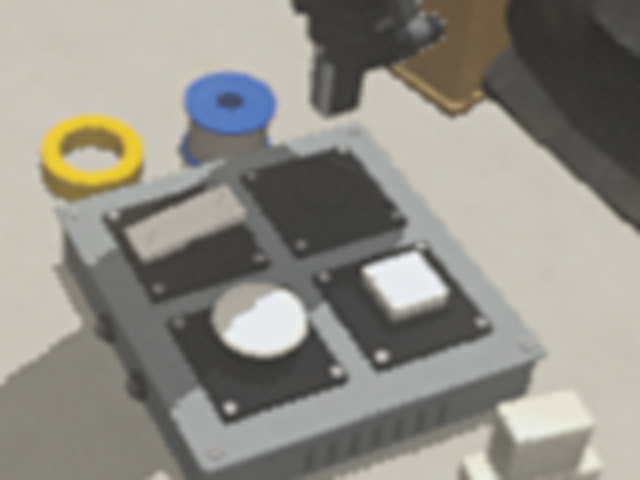

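The plunger no longer stands out of its collar (around (325,185)). The rocker is still tipped over and the mushroom (260,320) is still out. On to the mushroom.

```bash
python3 -m creep '{"claw":[-1,-1,-1,-1,-1],"slide":[[0.4,-0.4,0],[0.6,-0.6,0],[0.52,-0.5,0],[0.1,-0.08,0],[0,0,0]],"turn":[0,0,0,0,0]}'; python3 -m creep '{"claw":[-1,-1,-1,-1,-1],"slide":[[0,0,0.2],[0,0,0.2],[0,0,0.1],[0,0,0],[0,0,0]],"turn":[0,0,0,0,0]}'; python3 rel.py 487 37.7 66
```

```text
time: 7.85
ee_pos: [485.9, 37.4, 180.4]
tool_rot: [[-0.958, 0.288, -0.001], [0.288, 0.958, 0.0], [0.002, -0.0, -1.0]]
contact_force: [1.0, 0.5, -0.5]
width: -0.2
gripper_force: 0.0
time: 8.35
ee_pos: [487.1, 37.8, 155.7]
tool_rot: [[-0.958, 0.288, -0.001], [0.288, 0.958, -0.001], [0.001, -0.001, -1.0]]
contact_force: [0.6, -0.1, 0.3]
width: 0.1
gripper_force: 0.0
8.35 [487.11  37.82 155.67] 0.12733591792112153 [ 0.6  -0.06  0.28] ang -16.70846939629748 [-0. -0. -1.]
scaled [ 0.   -0.    0.33]
```

```bash
python3 -m creep '{"claw":[-1,-1,-1,-1,-1],"slide":[[0,0,0.1],[0,0,0.1],[0,0,0.08],[0,0,0.06],[0,0,0]],"turn":[0,0,0,0,0]}'; python3 -m creep '{"claw":[-1,-1,-1,-1,-1],"slide":[[0,0,0.02],[0,0,0],[0,0,0],[0,0,0],[0,0,0]],"turn":[0,0,0,0,0]}'; python3 rel.py 487 37.7 66
```

```text
time: 8.85
ee_pos: [487.3, 37.8, 139.2]
tool_rot: [[-0.958, 0.288, 0.001], [0.288, 0.958, 0.0], [-0.001, 0.0, -1.0]]
contact_force: [-0.2, -0.4, 5.3]
width: 0.0
gripper_force: 2.7
time: 9.35
ee_pos: [487.4, 37.8, 138.7]
tool_rot: [[-0.958, 0.288, 0.001], [0.288, 0.958, 0.0], [-0.001, 0.001, -1.0]]
contact_force: [-0.9, 0.0, 7.4]
width: 0.1
gripper_force: 3.7
9.35 [487.35  37.84 138.71] 0.07723069467787806 [-0.9   0.    7.41] ang -16.715875547145576 [ 0.  0. -1.]
scaled [ 0.01 -0.   -0.01]
```

Spring force is at its end-of-travel value; I'll press a touch further for margin.

```bash
python3 -m creep '{"claw":[-1,-1,-1,-1,-1],"slide":[[0,0,0.02],[0,0,0],[0,0,0],[0,0,0],[0,0,0]],"turn":[0,0,0,0,0]}'; python3 rel.py 487 37.7 66
python3 - <<'E'
from station import vision
import cv2
i=vision.read_camera('scene')['img'][170:290,220:380]
cv2.imwrite('pics/scene4.png',cv2.resize(i,None,fx=4,fy=4,interpolation=cv2.INTER_CUBIC))
E
```

```text
time: 9.85
ee_pos: [487.4, 37.8, 138.6]
tool_rot: [[-0.958, 0.288, 0.001], [0.288, 0.958, 0.001], [-0.001, 0.001, -1.0]]
contact_force: [-6.3, 0.3, 18.0]
width: 0.1
gripper_force: 9.0
9.85 [487.41  37.8  138.55] 0.14958288504956685 [-6.3   0.32 18.  ] ang -16.7237972623723 [ 0.  0. -1.]
scaled [ 0.01 -0.   -0.01]
```

View pics/scene4.png

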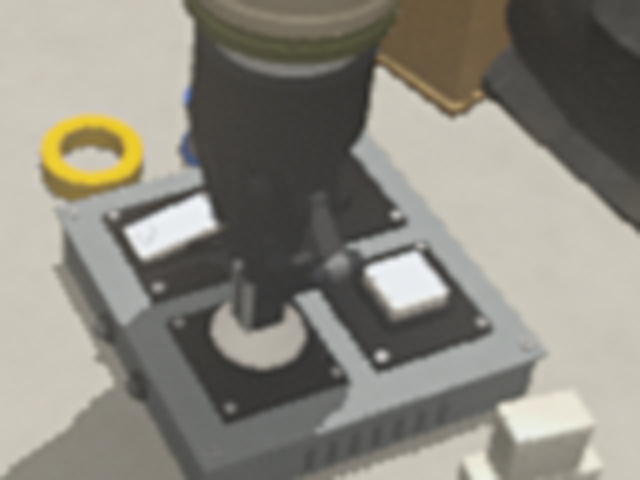

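The fingers hold the mushroom (258,335) down against its stop at 18 N. The rocker is still over, the square key (405,285) is out, and the bystanders in view are where they were.

```bash
python3 -c "
from station import ticket
print(ticket.sign_off())"
```

```text
the job is handed in; nothing more can be done
None
```

I tipped the rocker over, then pushed the plunger flush. The job is handed in with the closed fingers holding the mushroom button against its stop at about 18 N and the square key unpressed; the sign-off gave no verdict.

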